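# Try the refitted stay on the ware cupboard

### The arm

A 6-joint arm with a two-finger parallel gripper is mounted at the origin on the work surface. World frame = base frame: x ahead of the robot, y to its left, z up, the work surface at z = 0. Lengths are in m, angles in degrees, forces in N, time in s.
With the tool pointing down it reaches from about 0.4 to 0.825 m from the base axis. Payload 7 kg.
Tool frame: the origin (TCP) lies at the very end of the fingers, on their centre line; the grasp point (between the pads) lies 19 mm behind it; y points along the fingers, x is the direction in which the jaws open and shut, and the axes are right-handed (so a half turn about y gives the same grasp; the last joint's range is limited). The gripper opens to 88 mm and grips with 3 to 60 N. Pads are 19 mm wide; open, the fingers measure 130 mm over their backs; the gripper's body (78 mm by 193 mm) begins 47 mm behind the grasp point.
Start: joints at [16.507, 20.546, 0.682, 0, -70.136, -16.507], TCP at [0.675, -0, 0.227] pointing down, gripper open.
Joint ranges: [-176.03, 176.03], [-82.01, 121.73], [-58.28, 71.71], [-173.87, 95.51], [-174.79, -0.11], [-173.66, 173.66]. Speed limits (degrees/s): [136.94, 136.94, 172.46, 180, 180, 180].

### API

Orientations are given as [roll, pitch, yaw] about the fixed x, y, z axes, in that order (R = Rz(yaw) Ry(pitch) Rx(roll)).
In Python, from plant import ctrl gives the robot as it stands.
- The arm moves only by the shell command python3 -m crank 'ROWS'. ROWS is JSON, a list that holds one entry, the list of rows, each a list of 5 numbers: the closure, from -1 (fully open) to 1 (shut), then the shift along the tool's x, y, z in mm, then the turn about the tool's y in rad. In form: [[[claw, x, y, z, turn], ...]]. A call has 1 to 12 rows; each row is the pose to reach, as a shift and turn from the pose commanded when the call began, along the tool's axes at that moment; what a row does not reach only later rows make up. A row lasts 1/8 s, in which the tool goes at most 62.5 mm and 10.7 degrees, less where a joint would pass 70% of its speed; a pose out of reach is approached as far as the arm can. A call with a gripper value outside its range is refused whole. The fingers move at their own pace and stop on an object; the grip force is fixed at half the most. Time passes only in rows, so rows that repeat a pose let the fingers close. It gives the time, the measured TCP pose, the force and the opening at its end, in the units of the state.
- ctrl.get_obs(): the state, without advancing time (a new reading comes with each control period).
- ctrl.snapshot(name): name is "scene" or "side" or "wrist"; returns the picture (384x512x3 uint8, red, green, blue); there is no depth.
- ctrl.camera_model(name): a dict with "fx", "fy", "cx", "cy" (pixels), "dist_coeffs" ([k1, k2, p1, p2, k3] as OpenCV has them; the pictures are not rectified), "origin" and "orientation" of the camera in the world; the wrist camera has in their place "hand_eye" (4x4, takes a point from camera to tool coordinates, whose origin is the TCP and whose axes are the tool frame's). Camera axes: x right, y down, z forward; pixel columns grow to the right and rows downward; lengths in m; the calibration is good to about 2 mm. A picture is of the moment at which its call begins: read the wrist's pose just before it. camera_model takes no time and is no camera call.
- ctrl.close_job(): hands the job in, once; it reports no verdict.
Trained networks look in the newest picture that a camera, given by its name, has taken for a name from the list of things; names that differ only in an ending like _2 or _b are one class to them, and where a whole thing is asked for, a point or a joint stands for the part that bears it (a point fixed in the world has none). Each returns a list of dicts, best first, with "confidence" (0 to 1); they miss things now and then, are a little off and sometimes report something else, mostly with a low value. They report only what shows in the picture. A call takes as long as a camera call.
- ctrl.find_in(camera, name): "extent" ([left, top, width, height] in pixels, round what is visible of it).
The state is a dict: "clock": time; "joint_pos": joint angles; "qvel": joint speeds; "tau": joint torques, N m; "tool_pos": TCP position; "orientation": TCP orientation; "force": force on the tool from outside, world axes, zero at the start; "moment": the same for the moment, N m; "opening": finger opening in m.
Only numpy, scipy, OpenCV 4.12 (cv2) and the standard library are available. Lean on these libraries where they do the work, as an engineer would, in place of code of your own. Each camera call takes 0.05 s, during which the arm holds its last target.

### The job

The stay of the ware cupboard, the wider of the two slant-front cupboards on the pottery bench, has just been refitted and wants trying. Lift its door by the pull until the stay locks, let go and draw back so that the door is seen to stay up by itself for a second, then push that cupboard's release button fully in so that the door comes down shut. Leave the narrow cupboard's door closed.

Things in the scene. Friction and masses are not known exactly. Their poses are not given: they have to be found in the camera images.
- ware_door (a joint): Door of the wider cupboard (196 mm wide, 190 mm long, 0.3 kg), front to the robot. 0 rad: shut, sloping 60 deg; grows as its lower edge swings out and up about the level hinge at its top edge, 225 mm above the bench. The stay locks just past 1.20 (stop 1.32): lift to 1.27, let go, it rests at 1.20 until released, then sinks shut in about 1.5 s (damped). Lifting takes up to 8 N.
- ware_door_pull (a point): Grip point in the wooden block pull near the door's lower edge: 24 mm wide along point y (pinch so), 44 mm along the slope, standing 40 mm out; the point is 24 mm off the door face. Site turns with the door about y; with it shut z is up and x level into the cupboard. The hinge line stays at x +109, z +116 mm in this frame. Pinched from above, the block pivots between fingers as the door rises.
- ware_release_top (a point): Centre of the top of the wider cupboard's release button: black round cap, 32 mm across, on a stem above the steel stay housing at its right (-y) side, 307 mm above the bench; z up, x and y (parallel to the hinge) as the cupboard. Goes straight down 13 mm on a spring (3 N, up to 13 N fully in) and springs back; frees the stay by 10 mm. The narrow cupboard has its own like button.
- tools_door (a joint): Lift-up door of the narrow cupboard beside it (126 mm wide, round knob instead of a block pull), of the same make. 0 rad: shut. To be left shut.

How it is judged:
By the outcome, as a careful person would: the job done as asked, in the order asked, and still so for the second after the job is handed in, with the robot touching nothing.
It also fails if it takes over 58 s, if anything falls off the work surface, if the arm or the gripper's body presses on something with over 40 N, if the wrist force passes 120 N, or if a joint passes its speed limit or range.

## Working session

There is one attempt and no reset: what is moved stays moved. The work goes in short steps, Python scripts to look and compute and a shell command to move; the robot and the scene stay as the last step left them, time stands still between calls to the robot, and variables do not carry over. Pictures are saved under pics/ and viewed, and the job is handed in when it is done.

```bash
mkdir -p pics; ls
cat > h.py <<'E'
from plant import ctrl
import numpy as np, cv2
def snap(cam,name):
    im=ctrl.snapshot(cam); cv2.imwrite('pics/%s.png'%name, im[:,:,::-1]); return im
E
python3 - <<'E'
from h import *
print(ctrl.get_obs())
for c in ['scene','side','wrist']:
    snap(c,c+'0'); print(c,ctrl.camera_model(c))
    for n in ['ware_door','ware_door_pull','ware_release_top','tools_door']:
        if c!='wrist': print(n,ctrl.find_in(c,n))
E
```

```text
pics
{'clock': 0.0, 'joint_pos': array([ 1.65078872e+01,  2.05917506e+01,  6.32674872e-01, -1.93123980e-02,
       -7.01354799e+01, -1.65058750e+01]), 'qvel': array([ 0.12882898, -0.06153508, -0.02491037,  0.00634856, -0.05355176,
        0.04214659]), 'tau': array([-8.00930356e-04, -5.82726967e+01,  2.93058443e+01,  6.99745238e+00,
        6.93249181e-03, -2.06530804e-04]), 'tool_pos': array([ 6.74504570e-01, -2.23969346e-05,  2.25613319e-01]), 'orientation': array([-8.99905395e+01, -9.58174065e-02,  1.79995427e+02]), 'force': array([-0.24640136, -0.14375896,  1.24625671]), 'moment': array([ 0.07379235, -0.02756004, -0.00651613]), 'opening': 0.08788462723691091}
scene {'fx': 462.09166642839904, 'fy': 462.09166642839904, 'cx': 250.16111450026105, 'cy': 186.4293905227583, 'dist_coeffs': array([0.01193836, 0.        , 0.        , 0.        , 0.        ]), 'origin': array([1.23459056, 0.02486627, 0.76378652]), 'orientation': array([-127.38607212,    0.88015232,   94.48457307])}
ware_door [{'extent': [124.0, 170.8, 63.2, 30.3], 'confidence': 0.72}]
ware_door_pull [{'extent': [122.0, 172.
[... 701 characters left out ...]
': 0.9}]
ware_release_top [{'extent': [281.0, 225.7, 21.1, 38.6], 'confidence': 0.96}]
tools_door [{'extent': [233.6, 139.1, 35.5, 74.3], 'confidence': 0.9}]
wrist {'fx': 304.14225436897556, 'fy': 304.14225436897556, 'cx': 260.0537294921198, 'cy': 190.81554970404702, 'dist_coeffs': array([0.0188875, 0.       , 0.       , 0.       , 0.       ]), 'hand_eye': array([[ 9.99999530e-01,  9.62328973e-04,  1.17016730e-04,
        -5.69667166e-04],
       [ 1.67311553e-04, -2.90224693e-01,  9.56958515e-01,
        -1.58540122e-01],
       [ 9.54870050e-04, -9.56958046e-01, -2.90224717e-01,
         7.92189179e-02],
       [ 0.00000000e+00,  0.00000000e+00,  0.00000000e+00,
         1.00000000e+00]])}
```

View pics/scene0.png

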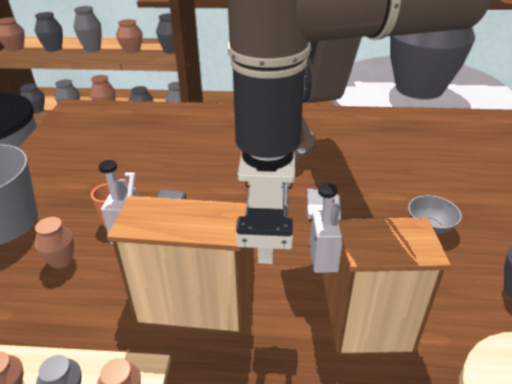

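View pics/side0.png

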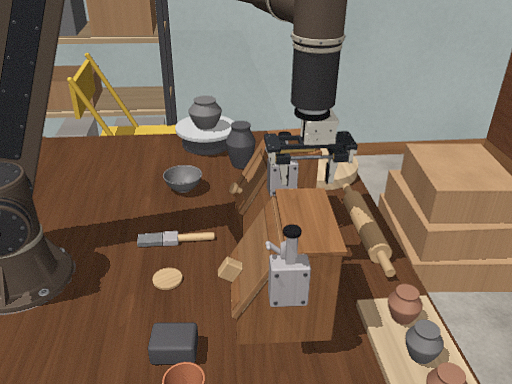

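View pics/wrist0.png

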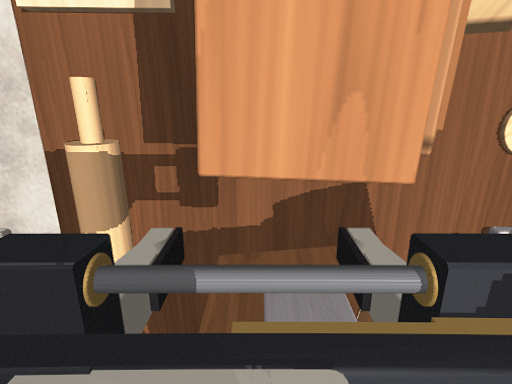

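```bash
python3 - <<'E'
import cv2
a=cv2.imread('pics/side0.png')[170:350,200:360]; cv2.imwrite('pics/side0c.png',cv2.resize(a,None,fx=3.3,fy=3.3,interpolation=cv2.INTER_CUBIC))
a=cv2.imread('pics/scene0.png')[150:340,90:260]; cv2.imwrite('pics/scene0c.png',cv2.resize(a,None,fx=3.1,fy=3.1,interpolation=cv2.INTER_CUBIC))
E
cat >> h.py <<'E'
from scipy.spatial.transform import Rotation as Ro
def ray(cam,px,obs=None):
    m=ctrl.camera_model(cam)
    K=np.array([[m['fx'],0,m['cx']],[0,m['fy'],m['cy']],[0,0,1]])
    p=cv2.undistortPoints(np.array([[px]],float),K,m['dist_coeffs'])[0,0]
    d=np.array([p[0],p[1],1.])
    if 'origin' in m:
        return m['origin'],Ro.from_euler('xyz',m['orientation'],degrees=True).apply(d)
    obs=obs or ctrl.get_obs(); R=Ro.from_euler('xyz',obs['orientation'],degrees=True).as_matrix()
    H=m['hand_eye']; return obs['tool_pos']+R@H[:3,3], R@H[:3,:3]@d
def atz(cam,px,z,obs=None):
    o,d=ray(cam,px,obs); return o+d*(z-o[2])/d[2]
def tri(l):
    A=np.zeros((3,3));b=np.zeros(3)
    for o,d in l:
        d=d/np.linalg.norm(d);P=np.eye(3)-np.outer(d,d);A+=P;b+=P@o
    x=np.linalg.solve(A,b); return x,[np.linalg.norm((np.eye(3)-np.outer(d,d)/(d@d))@(x-o)) for o,d in l]
def proj(cam,X,obs=None):
    m=ctrl.camera_model(cam)
    K=np.array([[m['fx'],0,m['cx']],[0,m['fy'],m['cy']],[0,0,1]])
    if 'origin' in m: R=Ro.from_euler('xyz',m['orientation'],degrees=True).as_matrix();t=m['origin']
    else:
        obs=obs or ctrl.get_obs(); Rt=Ro.from_euler('xyz',obs['orientation'],degrees=True).as_matrix();H=m['hand_eye'];R=Rt@H[:3,:3];t=obs['tool_pos']+Rt@H[:3,3]
    Y=(np.atleast_2d(X)-t)@R
    return cv2.projectPoints(Y,np.zeros(3),np.zeros(3),K,m['dist_coeffs'])[0][:,0]
E
python3 - <<'E'
from h import *
print(tri([ray('scene',(108,166)),ray('side',(292,231))]))
print(atz('scene',(108,166),.307),atz('side',(292,231),.307))
for p in [(110,238),(245,247),(125,198),(240,203)]: print(p,atz('scene',p,.225))
print(atz('side',(231,270),.109))
E
```

```text
(array([ 0.58870201, -0.28398063,  0.30196469]), [np.float64(0.00042354715145063066), np.float64(0.00042354715145068026)])
[ 0.59515473 -0.28054107  0.307     ] [ 0.58750264 -0.2913255   0.307     ]
(110, 238) [ 0.68868873 -0.26321105  0.225     ]
(245, 247) [ 0.69579121 -0.03418317  0.225     ]
(125, 198) [ 0.5814034  -0.26951541  0.225     ]
(240, 203) [ 0.58327537 -0.05322857  0.225     ]
[ 0.49127241 -0.14955144  0.109     ]
```

View pics/side0c.png

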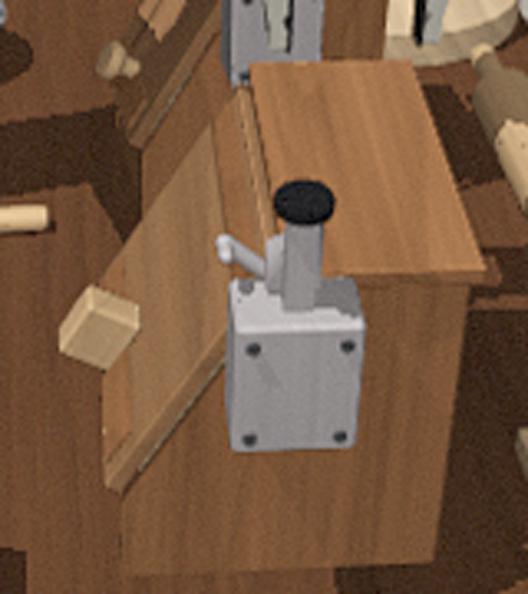

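View pics/scene0c.png

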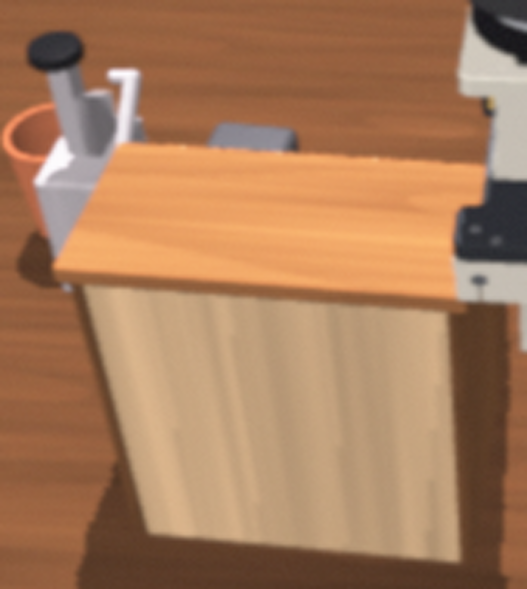

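```bash
python3 -m crank '[[[-1,0,-60,0,0],[-1,0,-120,0,0],[-1,0,-170,0,0.18],[-1,45,-170,50,0.36],[-1,90,-170,100,0.54],[-1,135,-170,150,0.72],[-1,175,-170,190,0.9],[-1,175,-170,190,1.08],[-1,175,-170,190,1.26],[-1,175,-170,190,1.44],[-1,175,-170,190,1.571],[-1,175,-170,190,1.571]]]'
python3 - <<'E'
from h import *
o=ctrl.get_obs(); print(o['tool_pos'],o['orientation'],o['joint_pos'])
np.save('o1.npy',o,allow_pickle=True)
snap('wrist','w1');print(ctrl.find_in('wrist','ware_door_pull'),ctrl.find_in('wrist','ware_release_top'))
snap('scene','scene1');
a=cv2.imread('pics/scene1.png')[150:340,80:260]; cv2.imwrite('pics/scene1c.png',cv2.resize(a,None,fx=3.1,fy=3.1,interpolation=cv2.INTER_CUBIC))
E
```

```text
clock: 2.05
tool_pos: [0.4999, -0.1901, 0.3967]
orientation: [-90.0, 0.0, 90.0]
force: [0.5, -0.0, 0.2]
opening: 0.0878
[ 0.49988257 -0.19005749  0.3967176 ] [-9.00193515e+01  5.94593982e-04  9.00387641e+01] [ 2.00348741e-01  3.44382080e+00  4.07402495e-01  6.50090783e-04
 -8.69442319e+01 -9.01616191e+01]
[{'extent': [181.0, 128.9, 191.7, 123.9], 'confidence': 0.96}] [{'extent': [166.9, 239.0, 28.0, 57.3], 'confidence': 0.81}]
```

View pics/w1.png

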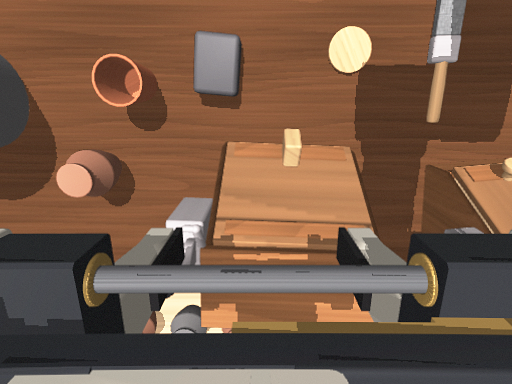

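View pics/scene1c.png

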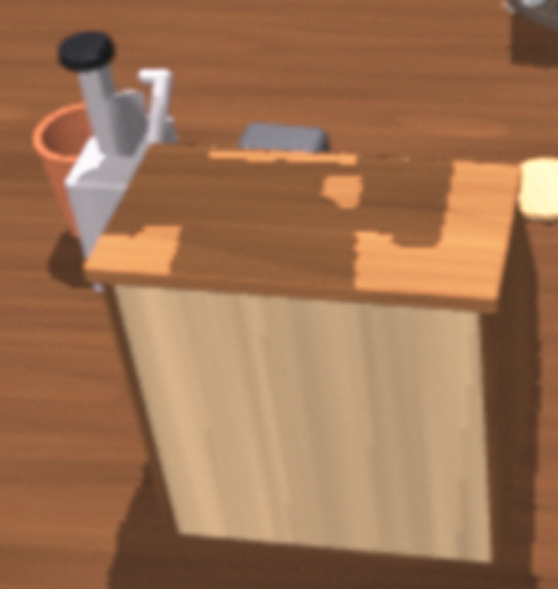

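Run:
```python
import cv2
a=cv2.imread('pics/w1.png')[115:255,195:385]; cv2.imwrite('pics/w1c.png',cv2.resize(a,None,fx=4,fy=4,interpolation=cv2.INTER_CUBIC))
```

```text
(no output)
```

View pics/w1c.png

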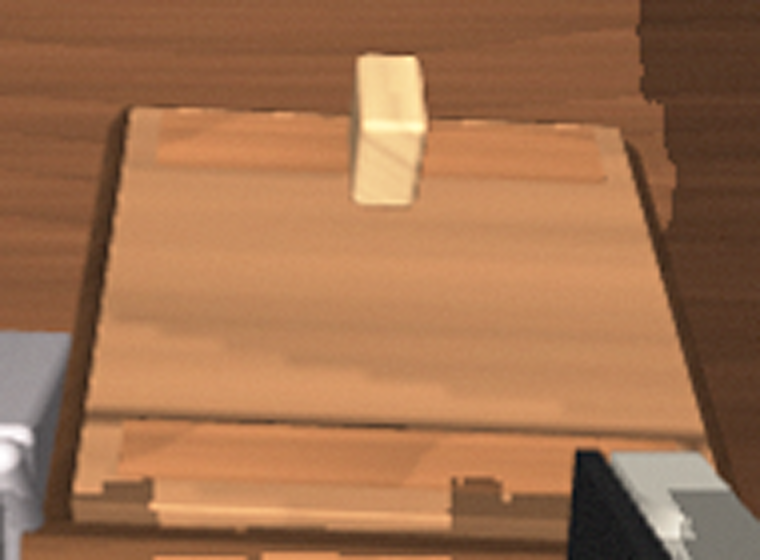

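```bash
cat > fit.py <<'E'
from h import *
from scipy.optimize import least_squares
o=np.load('o1.npy',allow_pickle=True).item()
def loc(s,n,y): return np.array([-.5*s-.866*n, y, -.866*s+.5*n])
W=[((358,56),'lo',-1),((416,56),'lo',1),((358,128),'uo',-1),((424,127),'uo',1),((353,203),'ub',-1),((412,206),'ub',1)]
D=[((130,108),-1),((618,128),1)]
S=[((60,345),'lo',-1),((65,318),'lo',1),((105,370),'lb',-1),((90,287),'uo',1),((140,303),'ub',1)]
c=lambda p,f,ox,oy:((p[0]+.5)/f-.5+ox,(p[1]+.5)/f-.5+oy)
sn={'lo':(.177,.0524),'uo':(.133,.0524),'ub':(.133,.0124),'lb':(.177,.0124)}
def res(q,full=False):
    hx,hy,psi,sl=q; R=Ro.from_euler('z',psi).as_matrix(); T=lambda l:R@l+np.array([hx,hy,.225])
    r=[]
    X=[T(loc(*sn[k],.012*e)) for _,k,e in W]+[T(loc(sl,.0124,.098*e)) for _,e in D]
    r.append(proj('wrist',X,o)-[c(p[0],4,195,115) for p in W+D])
    bt=proj('scene',[T(np.array([0,0,0]))])*0
    if USE: 
        X=[T(loc(*sn[k],.012*e)) for _,k,e in S]
        r.append(proj('side',X)-[c(p[0],3.3,200,170) for p in S])
    r=np.vstack(r)
    return r if full else r.ravel()
for USE in (0,1):
    f=least_squares(res,[.59,-.15,-.03,.185],loss='soft_l1'); hx,hy,psi,sl=f.x
    R=Ro.from_euler('z',psi).as_matrix()
    print('hinge',hx,hy,np.degrees(psi),sl,'pull',R@loc(.155,.0364,0)+[hx,hy,.225]); print(res(f.x,True).round(1).tolist())
b=[((87,41),'scene')]
sc=c((86,45),3.1,80,150); sd=c((304,199),3.3,200,170)
print(tri([ray('scene',sc),ray('side',sd)]),atz('scene',sc,.307),atz('side',sd,.307))
cr=[((152,147),),((519,166),),((90,272),),((497,302),)]
for p in cr: print('top',atz('scene',c(p[0],3.1,80,150),.23))
E
python3 fit.py
```

```text
hinge 0.596879037773121 -0.14967513036747268 -2.1551631877489283 0.18877588763176226 pull [ 0.48793375 -0.14557525  0.10897   ]
[[-1.0, -1.4], [0.7, -0.7], [0.0, -0.6], [0.9, 0.3], [-1.2, 2.1], [0.3, 2.0], [-0.3, 0.1], [0.2, -0.2]]
hinge 0.5965417194112708 -0.1494914442254114 -2.2408352881832325 0.1882988334725152 pull [ 0.48760269 -0.14522867  0.10897   ]
[[-0.7, -1.6], [1.0, -0.9], [0.3, -0.8], [1.2, 0.1], [-1.0, 1.9], [0.5, 1.8], [-0.1, -0.0], [0.4, -0.1], [-0.3, 2.8], [-1.8, 3.5], [2.6, 1.8], [0.5, -1.4], [1.8, 0.5]]
(array([ 0.58785453, -0.28484463,  0.30501457]), [np.float64(0.0006528686614908737), np.float64(0.0006528686614909152)]) [ 0.58973314 -0.2833962   0.307     ] [ 0.58761897 -0.2883753   0.307     ]
top [ 0.58437879 -0.26070019  0.23      ]
top [ 0.58914985 -0.03959577  0.23      ]
top [ 0.69248094 -0.26318905  0.23      ]
top [ 0.70148598 -0.04175459  0.23      ]
```

```bash
python3 -m crank '[[[-1,20,0,10,0.038],[-1,44.5,40,15,0.038],[-1,44.5,90,15,0.038],[-1,44.5,140,15,0.038],[-1,44.5,190,15,0.038],[-1,44.5,230,15,0.038],[-1,44.5,230,15,0.038],[-1,44.5,230,15,0.038]]]'
python3 - <<'E'
from h import *
o=ctrl.get_obs(); print(o['tool_pos'],o['orientation'])
snap('wrist','w2');snap('side','s2')
P=np.array([.488,-.1455,.109]);print(proj('wrist',P,o))
R=Ro.from_euler('z',-2.2,degrees=True).as_matrix()
for s,n in [(.133,.0524),(.177,.0524)]:
  for e in(-1,1): print(proj('wrist',R@np.array([-.5*s-.866*n,.012*e,-.866*s+.5*n])+[.597,-.1497,.225],o))
E
```

```text
clock: 3.25
tool_pos: [0.4861, -0.1457, 0.1682]
orientation: [-90.1, 0.0, 87.9]
force: [-0.0, 0.5, 0.4]
opening: 0.0876
[ 0.48612454 -0.14565718  0.16820578] [-9.01011143e+01  2.90997167e-02  8.78759143e+01]
[[260.96089854 208.11904342]]
[[243.21753241 218.09235958]]
[[278.8435183  218.18166828]]
[[245.48268395 172.93678273]]
[[276.55613206 173.012822  ]]
```

View pics/w2.png

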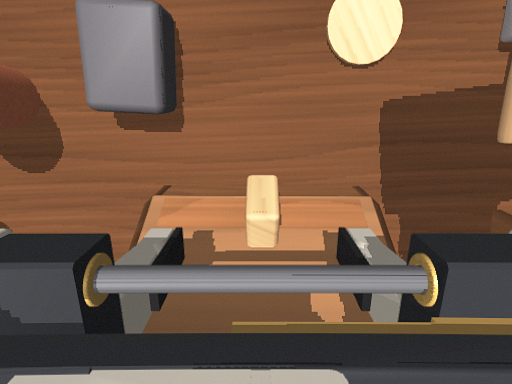

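View pics/s2.png

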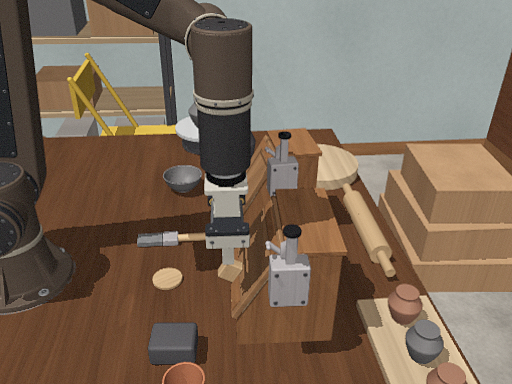

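```bash
python3 -m crank '[[[-1,1,30,1,0],[-1,1,55,1,0],[-1,1,76,1,0],[-1,1,76,1,0],[1,1,76,1,0],[1,1,76,1,0],[1,1,76,1,0],[1,1,76,1,0],[1,1,76,1,0],[1,1,76,1,0],[1,1,76,1,0],[1,1,76,1,0]]]'
python3 - <<'E'
from h import *
o=ctrl.get_obs(); print(o['tool_pos'],o['orientation'],o['opening'],o['force'])
snap('wrist','w3');snap('side','s3')
E
```

```text
clock: 4.85
tool_pos: [0.484, -0.1443, 0.0905]
orientation: [-90.0, -0.0, 87.8]
force: [0.2, 2.1, -0.5]
opening: 0.0237
[ 0.48399131 -0.14425933  0.0904931 ] [-8.99938766e+01 -1.80016269e-02  8.77988998e+01] 0.02371873795129267 [ 0.22778669  2.14999993 -0.52563066]
```

View pics/w3.png

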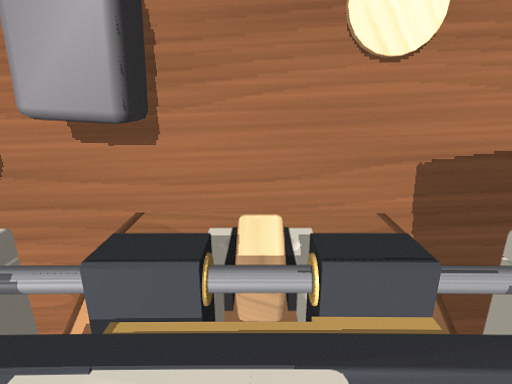

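View pics/s3.png

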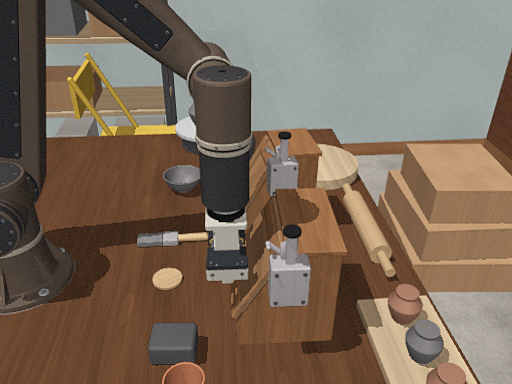

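Run:
```python
import numpy as np
r=.1616;a0=np.radians(225.6)
for t in np.append(np.arange(0,1.29,.07),1.28):
    a=a0-t; print(round(t,2),'z',round(-1e3*r*(np.cos(a)-np.cos(a0)),1),'y',round(-1e3*r*(np.sin(a)-np.sin(a0)),1))
```

```text
0.0 z -0.0 y -0.0
0.07 z 7.8 y -8.2
0.14 z 15.0 y -16.9
0.21 z 21.6 y -26.1
0.28 z 27.5 y -35.7
0.35 z 32.7 y -45.8
0.42 z 37.3 y -56.1
0.49 z 41.0 y -66.8
0.56 z 44.1 y -77.7
0.63 z 46.3 y -88.8
0.7 z 47.8 y -100.0
0.77 z 48.5 y -111.3
0.84 z 48.4 y -122.6
0.91 z 47.5 y -133.9
0.98 z 45.8 y -145.0
1.05 z 43.3 y -156.1
1.12 z 40.1 y -166.9
1.19 z 36.1 y -177.5
1.26 z 31.4 y -187.8
1.28 z 30.0 y -190.7
```

First part of the arc, to about 0.63 rad, then check forces.

```bash
python3 -m crank '[[[1,0,-8,8,0],[1,0,-17,15,0],[1,0,-26,21.5,0],[1,0,-36,27.5,0],[1,0,-46,32.5,0],[1,0,-56,37,0],[1,0,-67,41,0],[1,0,-78,44,0],[1,0,-89,46.5,0],[1,0,-89,46.5,0]]]'
python3 - <<'E'
from h import *
o=ctrl.get_obs(); print(o['tool_pos'],o['orientation'],o['opening'],o['force'],o['moment'])
snap('side','s4')
E
```

```text
clock: 6.2
tool_pos: [0.4374, -0.1423, 0.1806]
orientation: [-90.1, -0.1, 87.8]
force: [1.8, 5.2, -0.4]
opening: 0.024
[ 0.43735031 -0.14234853  0.1806333 ] [-9.00997739e+01 -5.04604774e-02  8.78017803e+01] 0.024036800625656843 [ 1.83774102  5.15652849 -0.42253722] [ 1.5884359  -0.65082929 -0.07154698]
```

View pics/s4.png

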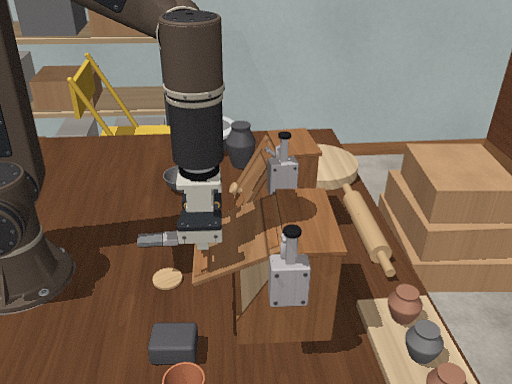

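```bash
python3 -m crank '[[[1,0,-11,1.5,0],[1,0,-22,2,0],[1,0,-33.5,2,0],[1,0,-45,1,0],[1,0,-56,-0.5,0],[1,0,-67,-3,0],[1,0,-78,-6,0],[1,0,-88.5,-10,0],[1,0,-95,-13,0],[1,0,-100,-15.5,0],[1,0,-100,-15.5,0],[1,0,-100,-15.5,0]]]'
python3 - <<'E'
from h import *
o=ctrl.get_obs(); print(o['tool_pos'],o['orientation'],o['opening'],o['force'],o['moment'])
snap('side','s5')
p=o['tool_pos']+[0,0,.019]-np.array([.597,-.1497,.225]);print('theta',np.radians(225.6)-np.arctan2(p[2],p[0]),np.hypot(p[0],p[2]))
E
```

```text
clock: 7.75
tool_pos: [0.4517, -0.1429, 0.2794]
orientation: [-89.9, -0.0, 87.8]
force: [-2.3, 6.1, -2.3]
opening: 0.0239
[ 0.45167649 -0.14293634  0.27936694] [-8.98562765e+01 -4.60922106e-02  8.77966266e+01] 0.02393487076261128 [-2.33155325  6.06119114 -2.33808406] [ 2.16651486  0.9128653  -0.07159351]
theta 1.263392215786285 0.16279321110504255
```

View pics/s5.png

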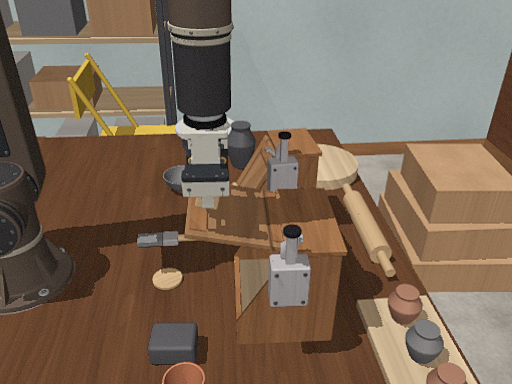

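```bash
python3 -m crank '[[[1,0,-3,-1,0],[1,0,-3,-1,0],[-1,0,-3,-1,0],[-1,0,-3,-1,0],[-1,0,-3,-1,0],[-1,0,-3,-1,0],[-1,0,-3,-1,0],[-1,0,-25,-1,0],[-1,0,-60,-1,0],[-1,0,-90,-1,0],[-1,0,-90,-1,0],[-1,0,-90,-1,0]]]'
python3 - <<'E'
from h import *
o=ctrl.get_obs(); print(o['tool_pos'],o['orientation'],o['opening'],o['force'],o['moment'])
snap('side','s6')
np.save('o6.npy',o,allow_pickle=True);snap('wrist','w6')
E
```

```text
clock: 9.3
tool_pos: [0.4538, -0.1432, 0.369]
orientation: [-90.0, -0.0, 87.8]
force: [0.7, 0.2, -0.7]
opening: 0.0874
[ 0.45377104 -0.14322077  0.36896133] [-8.99613645e+01 -1.66931612e-02  8.78074962e+01] 0.08739022931408695 [ 0.74432015  0.19790614 -0.65254623] [-0.05052104 -0.08379705 -0.06210685]
```

View pics/s6.png

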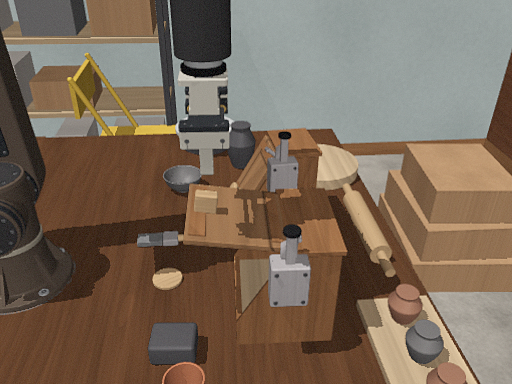

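View pics/w6.png

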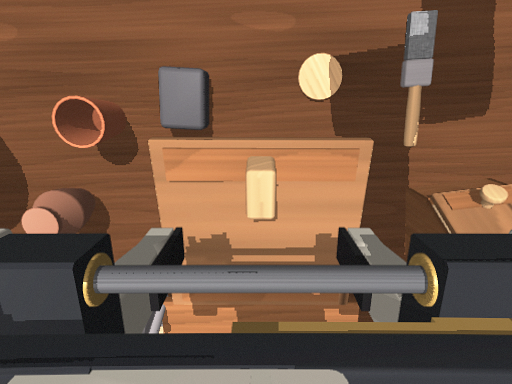

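```bash
python3 -m crank '[[[-1,0,-41,0,0],[-1,0,-41,0,0],[-1,0,-41,0,0],[-1,0,-41,0,0],[1,-30,-41,-30,0],[1,-60,-41,-60,0],[1,-90,-41,-90,0],[1,-120,-41,-120,0],[1,-137,-41,-139,0],[1,-137,-41,-139,0],[1,-137,-41,-139,0],[1,-137,-41,-139,0]]]'
python3 - <<'E'
from h import *
o=ctrl.get_obs(); print(o['tool_pos'],o['orientation'],o['opening'],o['force'])
np.save('o7.npy',o,allow_pickle=True);snap('wrist','w7');print(ctrl.find_in('wrist','ware_release_top'))
snap('side','s7');snap('scene','c7')
print(proj('wrist',np.array([.588,-.285,.307]),o))
E
```

```text
clock: 10.9
tool_pos: [0.5873, -0.285, 0.4111]
orientation: [-90.0, 0.0, 87.8]
force: [-0.8, 0.2, 0.3]
opening: 0.0129
[ 0.58728933 -0.28502382  0.41109917] [-9.00396821e+01  6.88369424e-03  8.78446250e+01] 0.012903384935448308 [-0.75697068  0.19859678  0.3346887 ]
[{'extent': [245.6, 160.3, 36.7, 43.7], 'confidence': 0.58}]
[[260.63087663 189.75074001]]
```

View pics/w7.png

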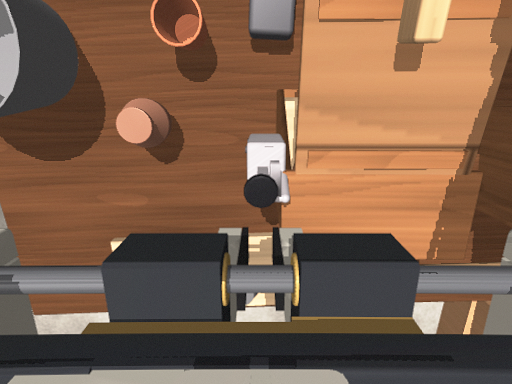

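View pics/s7.png

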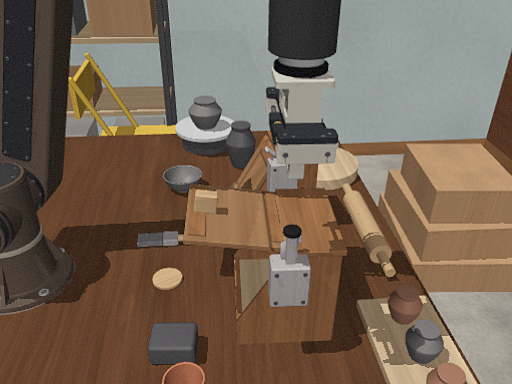

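View pics/c7.png

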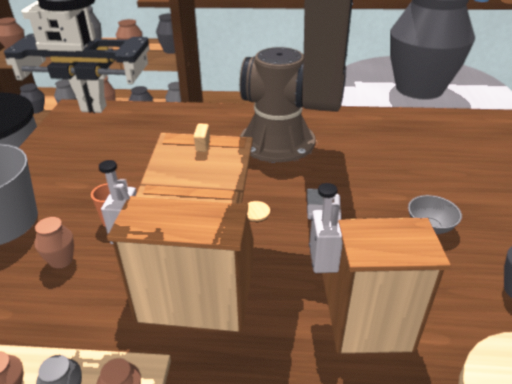

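```bash
python3 -m crank '[[[1,0,30,0,0],[1,0,60,0,0],[1,0,85,0,0],[1,0,96,0,0],[1,0,100,0,0],[1,0,100,0,0]]]'
python3 - <<'E'
from h import *
o=ctrl.get_obs(); print(o['tool_pos'],o['opening'],o['force'])
snap('wrist','w8');snap('side','s8')
E
```

```text
clock: 11.85
tool_pos: [0.588, -0.2856, 0.3114]
orientation: [-90.1, 0.0, 87.8]
force: [1.0, 0.1, -0.1]
opening: 0.0007
[ 0.58799946 -0.28564523  0.31137582] 0.0007409227275308513 [ 0.9511767   0.0692554  -0.05637281]
```

View pics/s8.png

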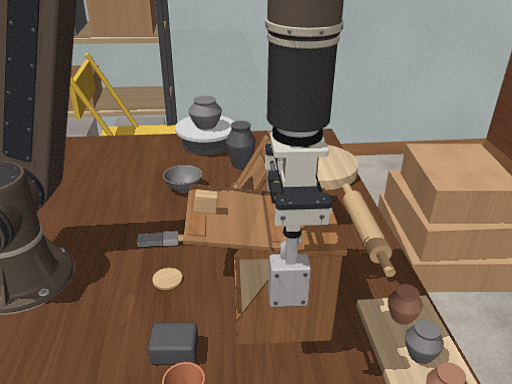

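View pics/w8.png

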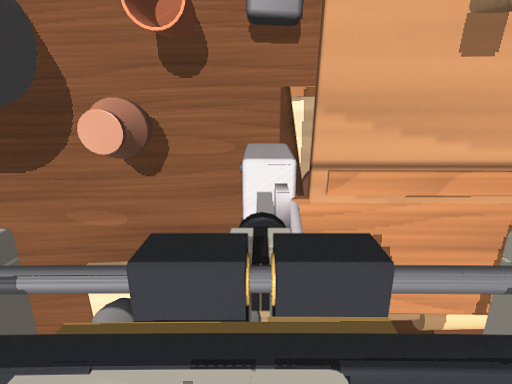

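```bash
python3 -m crank '[[[1,0,5,0,0],[1,0,9,0,0],[1,0,13,0,0],[1,0,16,0,0],[1,0,17,0,0],[1,0,17,0,0]]]'
python3 - <<'E'
from h import *
o=ctrl.get_obs(); print(o['tool_pos'],o['opening'],o['force'])
snap('side','s9')
E
```

```text
clock: 12.7
tool_pos: [0.5884, -0.2859, 0.295]
orientation: [-90.2, 0.1, 87.8]
force: [1.1, 0.3, 6.8]
opening: 0.0005
[ 0.58844934 -0.28594203  0.29504346] 0.0004575548973627455 [1.08297098 0.3015641  6.7645305 ]
```

View pics/s9.png

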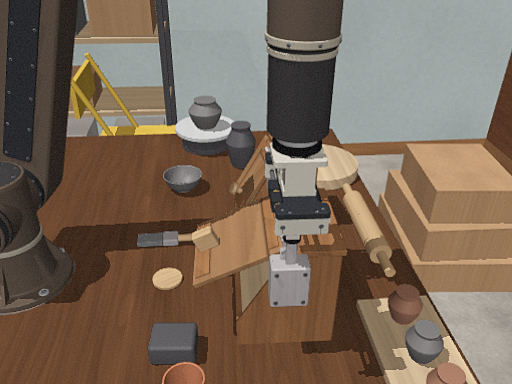

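```bash
python3 -m crank '[[[1,0,2,0,0],[1,0,4,0,0],[1,0,4,0,0],[1,0,4,0,0]]]'
```

```text
clock: 13.25
tool_pos: [0.5886, -0.2863, 0.2936]
orientation: [-90.3, 0.1, 87.9]
force: [-3.4, 3.1, 17.8]
opening: 0.0005
```

```bash
python3 -m crank '[[[1,0,0,0,0],[1,0,0,0,0],[1,0,0,0,0],[1,0,0,0,0],[1,0,0,0,0],[1,0,0,0,0],[1,0,0,0,0],[1,0,0,0,0]]]'
python3 - <<'E'
from h import *
snap('side','s10');snap('scene','c10')
E
```

```text
clock: 14.25
tool_pos: [0.5886, -0.2862, 0.2936]
orientation: [-90.3, 0.1, 87.9]
force: [-2.7, 3.2, 17.3]
opening: 0.0007
```

View pics/s10.png

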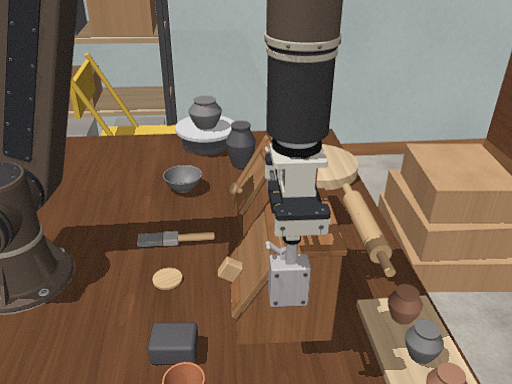

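The door is shut: the pull is back at (230,270). Now retract straight up.

```bash
python3 -m crank '[[[1,0,-10,0,0],[1,0,-30,0,0],[1,0,-60,0,0],[1,0,-100,0,0],[1,0,-120,0,0],[1,0,-120,0,0],[1,0,-120,0,0],[1,0,-120,0,0],[1,0,-120,0,0],[1,0,-120,0,0],[1,0,-120,0,0],[1,0,-120,0,0]]]'
python3 - <<'E'
from h import *
o=ctrl.get_obs();print(o['force'])
a=snap('side','s11');b=snap('scene','c11')
s0=cv2.imread('pics/side0.png').astype(int)[:,:,::-1]
print(np.abs(a.astype(int)-s0).mean(2)[255:320,215:280].mean())
cv2.imwrite('pics/f.png',cv2.resize(np.hstack([a,b])[:,:,::-1],(800,300)))
E
```

```text
clock: 15.85
tool_pos: [0.5877, -0.2855, 0.4096]
orientation: [-90.0, 0.0, 87.8]
force: [0.1, 0.4, 0.3]
opening: 0.0005
[0.12088311 0.40144387 0.29510568]
3.5243392504930964
```

View pics/f.png

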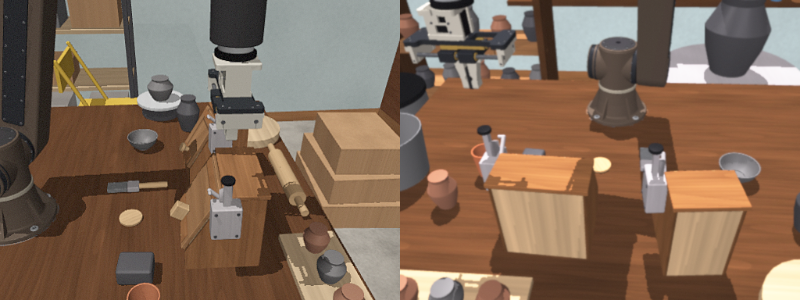

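Both doors are shut, the button has sprung back, and the arm is clear.

```bash
python3 -c "
from plant import ctrl
print(ctrl.close_job())"
```

```text
the job is handed in; nothing more can be done
None
```

The stay works. I lifted the ware cupboard's door by its pull to about 1.28 rad, let go and drew up clear. It stayed up by itself for over 2 s.

I then pushed that cupboard's release button straight down until it bottomed, about 13 mm in at roughly 17 N. The door came down shut, and I drew back up and handed the job in at about 16 s.

**Last checks:** The side and scene pictures show both doors shut, with the ware pull back in its starting place and the button sprung back. The narrow cupboard was not touched and nothing was knocked over. The wrist force read about 0.5 N.

**Disagreements:** The first network boxes in the scene view and some in the side view put the door, pull and button in the wrong places. I took the positions from the pictures and the given sizes instead. The two camera fits for the pull agreed to under 1 mm, and the button came out within about 2 mm of its stated height.

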